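Set up the fold-flat table caddy and load it

TASK

Set up the fold-flat steel caddy on the outdoor kitchen's counter: raise its three hinged walls by their orange tabs until each stands square upright. Then stand the amber oil bottle and the wooden pepper mill upright on the caddy's floor, inside the walls, setting them down without dropping or tipping them, and leave everything else where it is.

Things in the scene. Friction and masses are not known exactly. Their poses are not given: they have to be found in the camera images.
- caddy_floor (a point): top centre of the floor of a fold-flat steel caddy, fixed to the counter; floor 130 (x) by 180 mm (y), 12 mm above the counter; the inside is the same size. x towards the front wall (away from the robot), y towards the left wall, z up. The wall on the -x side is fixed upright. Once raised, wall tops stand 72 mm and tab ends 104 mm above the counter
- front (a joint): hinge angle of the front wall, on the caddy's +x side: 0 = folded out level, 12 mm above the counter (it starts between 0 and 0.4), 1.571 = square upright against its stop. Aluminium plate 4 mm thick, 176 mm long along the hinge, 60 mm from hinge to free edge, 0.14 kg. The hinge is stiff (0.2 N m) and stays where it is left
- front_tab (a point): grip point on the front wall's orange tab, which sticks out of the middle of the free edge in the wall's plane: 24 mm wide (along hinge), 8 thick, 32 long. Point: 22 mm past the edge, 82 mm from the hinge axis. x: hinge to free edge; y: along the hinge; z: up when flat, inward when raised. Gripped across the 24 mm from above, it can pivot in the fingers as the wall swings up
- front_hinge (a point): middle of the hinge axis of the front wall, 12 mm above the counter; same axes as the wall's tab
- left (a joint): hinge angle of the left wall, on the caddy's +y side: 0 = folded out level, 12 mm above the counter (it starts between 0 and 0.4), 1.571 = square upright against its stop. Aluminium plate 4 mm thick, 126 mm long along the hinge, 60 mm from hinge to free edge, 0.14 kg. The hinge is stiff (0.2 N m) and stays where it is left
- left_tab (a point): grip point on the left wall's orange tab, which sticks out of the middle of the free edge in the wall's plane: 24 mm wide (along hinge), 8 thick, 32 long. Point: 22 mm past the edge, 82 mm from the hinge axis. x: hinge to free edge; y: along the hinge; z: up when flat, inward when raised. Gripped across the 24 mm from above, it can pivot in the fingers as the wall swings up
- left_hinge (a point): middle of the hinge axis of the left wall, 12 mm above the counter; same axes as the wall's tab
- right (a joint): hinge angle of the right wall, on the caddy's -y side: 0 = folded out level, 12 mm above the counter (it starts between 0 and 0.4), 1.571 = square upright against its stop. Aluminium plate 4 mm thick, 126 mm long along the hinge, 60 mm from hinge to free edge, 0.14 kg. The hinge is stiff (0.2 N m) and stays where it is left
- right_tab (a point): grip point on the right wall's orange tab, which sticks out of the middle of the free edge in the wall's plane: 24 mm wide (along hinge), 8 thick, 32 long. Point: 22 mm past the edge, 82 mm from the hinge axis. x: hinge to free edge; y: along the hinge; z: up when flat, inward when raised. Gripped across the 24 mm from above, it can pivot in the fingers as the wall swings up
- right_hinge (a point): middle of the hinge axis of the right wall, 12 mm above the counter; same axes as the wall's tab
- oil: amber glass oil bottle, black cap, white label, standing loose; straight body 54 mm in diameter up to 118 mm, 150 mm high in all, about 0.32 kg. Origin at the centre of its underside, z up
- mill: wooden pepper mill with a thin steel band near the top, standing loose; 50 mm in diameter at the foot, 47 mm from 45 to 118 mm up, 140 mm high, about 0.25 kg. Origin at the centre of its underside, z up
- vinegar: green glass bottle of the oil bottle's shape and size; not wanted. Origin at the centre of its underside
- bowl: white bowl, 120 mm across, 50 mm high; not wanted. Origin under its centre
- mug: blue mug, 80 mm across, 90 mm high; not wanted. Origin under its centre
- jar: glass jar with red lid, 70 mm across, 90 mm high; not wanted. Origin under its centre
- spatula: spatula 300 mm long, lying flat; not wanted. Origin near its middle
There are look-alikes about, which are no part of the job. What is shaped like the mill but blue, purple or yellow is not meant.

How it is judged:
By the outcome, as a careful person would: the job done as asked, in the order asked, and still so for the second after the job is handed in, with the robot touching nothing.
It also fails if it takes over 72 s, if anything falls off the work surface, if the arm or the gripper's body presses on something with over 40 N, if the wrist force passes 120 N, or if a joint passes its speed limit or range.

ROBOT

A 6-joint arm with a two-finger parallel gripper is mounted at the origin on the work surface. World frame = base frame: x ahead of the robot, y to its left, z up, the work surface at z = 0. Lengths are in mm, angles in rad, forces in N, time in s.
With the tool pointing down it reaches from about 225 to 875 mm from the base axis. Payload 3.4 kg.
Tool frame: the origin (TCP) lies between the finger pads; the fingertips stand 25 mm ahead of it and the grasp point (between the pads) lies 6 mm ahead of it; z points along the fingers, y is the line along which they close (so a half turn about z gives the same grasp; the last joint's range is limited). The gripper opens to 85 mm and grips with 20 to 120 N. Pads are 22 mm wide; open, the fingers measure 114 mm over their backs; the gripper's body (76 mm by 85 mm) begins 54 mm behind the grasp point. The pads swing forward as they close: fully open they stand 13 mm farther back than shut.
Start: joints at [-1.303, 0.276, 1.505, -0, 1.361, -0.121], TCP at [217.971, -532.117, 256.328] pointing down, gripper open.
Joint ranges: [-2.89, 2.89], [-0.75, 2.08], [0.22, 2.7], [-1.18, 4.32], [0.11, 2.71], [-2.7, 2.7]. Speed limits (rad/s): [2.57, 2.57, 3.14, 3.14, 3.14, 3.14].

INTERFACE

Orientations are given as a rotation vector (axis times angle).
In Python, from station import telemetry, viewer, job gives the robot as it stands.
- The arm moves only by the shell command python3 -m crank 'ROWS' [OPENING] [FORCE]. ROWS is a JSON object of lists of equal length, an entry for each row: "travel": the shift along the tool's x, y, z normalised to -1 to 1, where 1 is 0.2 m, a list of three; "roll": the turn about the tool's z normalised to -1 to 1, where 1 is 90 degrees. A call has 1 to 5 rows; each row shifts and turns the commanded pose from where the row before left it, along the tool's axes as they then stand; what a row does not reach is not made up. A row lasts 1/12 s, in which the tool goes at most 41.7 mm and 7.16 degrees, less where a joint would pass 70% of its speed; a pose out of reach is approached as far as the arm can. A call with a number of a shift or a turn outside -1 to 1 is refused whole. A call with a gripper value outside its range is refused whole. OPENING is the finger opening in mm, from 0 to 85.4, set as the call begins (- or left out, the last holds). The fingers move at their own pace and stop on an object; FORCE is the grip in N (left out, the last holds). Time passes only in rows, so rows that do not move let the fingers close. It gives the time, the measured TCP pose, the force, the opening and the grip force at its end, in the units of the state.
- telemetry.get_obs(): the state, without advancing time (a new reading comes with each control period).
- viewer.get_image(name): name is "side" or "top"; returns the picture (480x640x3 uint8, blue, green, red); there is no depth.
- viewer.camera_model(name): a dict with "fx", "fy", "cx", "cy" (pixels), "dist" ([k1, k2, p1, p2, k3] as OpenCV has them; the pictures are not rectified), "rvec" (rotation vector, rad) and "tvec" (3), from world to camera coordinates, as OpenCV has them. Camera axes: x right, y down, z forward; pixel columns grow to the right and rows downward; lengths in mm; the calibration is good to about 2 mm. A picture is of the moment at which its call begins. camera_model takes no time and is no camera call.
- job.hand_in(): hands the job in; it is judged then, once.
The state is a dict: "clock": time; "joints": joint angles; "joint_vel": joint speeds; "joint_torque": joint torques, N m; "eef_pos": TCP position; "ee_rot": TCP orientation; "wrist_force": force on the tool from outside, world axes, zero at the start; "wrist_torque": the same for the moment, N m; "gripper_width": opening from 0.0 (shut) to 1.0 (fully open); "gripper_force": force on a finger pad.
Only numpy, scipy, OpenCV 4.12 (cv2) and the standard library are available. Lean on these libraries where they do the work, as an engineer would, in place of code of your own. Each camera call takes 0.05 s, during which the arm holds its last target. There are 200 camera calls.

## Working session

There is one attempt and no reset: what is moved stays moved. The work goes in short steps, Python scripts to look and compute and a shell command to move; the robot and the scene stay as the last step left them, time stands still between calls to the robot, and variables do not carry over. Pictures are saved under pics/ and viewed, at most 10 in all, crops included, and the job is handed in when it is done.

```bash
ls; mkdir -p pics; python3 - <<'E'
from station import telemetry, viewer
import cv2
for n in("top","side"):
    cv2.imwrite(f"pics/{n}0.png",viewer.get_image(n)); print(viewer.camera_model(n))
print(telemetry.get_obs())
E
```

```text
pics
{'fx': 472.76046545615196, 'fy': 472.76046545615196, 'cx': 319.1954021452457, 'cy': 239.83462128699406, 'dist': array([-0.10446146,  0.        ,  0.        ,  0.        ,  0.        ]), 'rvec': array([ 2.10299062, -2.1398177 ,  0.14739805]), 'tvec': array([ 122.31189728,  544.60302357, 1126.44842585])}
{'fx': 617.5897676445927, 'fy': 617.5897676445927, 'cx': 328.7227423834889, 'cy': 246.31410053456676, 'dist': array([-0.03833804,  0.        ,  0.        ,  0.        ,  0.        ]), 'rvec': array([ 0.35655022, -2.71942509,  1.26318229]), 'tvec': array([ 574.02750086,   56.36901125, 1491.27931617])}
{'clock': 0.1, 'joints': array([-1.30299871e+00,  2.76556281e-01,  1.50602551e+00,  2.31545570e-05,
        1.36072271e+00, -1.21011974e-01]), 'joint_vel': array([ 0.00021766, -0.00191993, -0.00268229, -0.00087532,  0.00061594,
       -0.00067151]), 'joint_torque': array([-1.79117505e-04, -4.17703521e+01, -2.46405959e+01, -3.82674043e-04,
        5.75309474e-03, -1.38469059e-05]), 'eef_pos': array([ 217.85297764, -531.654501  ,  255.50464073]), 'ee_rot': array([-3.08073869e+00, -6.06563362e-01,  1.61616185e-04]), 'wrist_force': array([-0.89803069, -0.3515635 , -0.91550421]), 'wrist_torque': array([ 0.02456582, -0.01693984,  0.00209141]), 'gripper_force': 0.0, 'gripper_width': 1.0027157554993071}
```

View pics/top0.png

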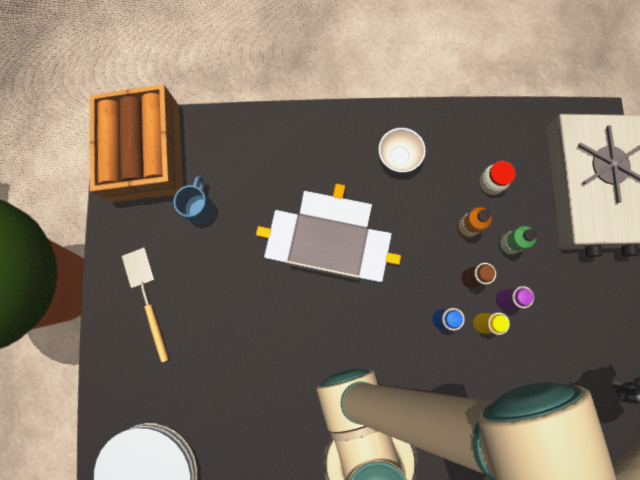

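View pics/side0.png

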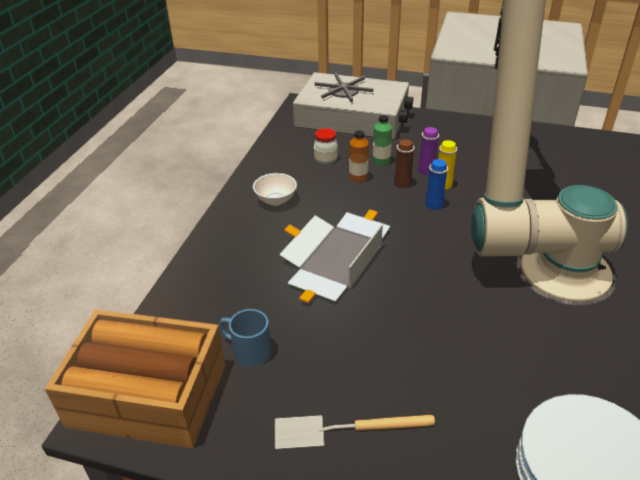

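The top view shows the caddy at about (328,245), with the front wall towards the top of the picture. Possible oil bottles: amber (475,222), green vinegar (519,240). Possible mills: brown (482,274), blue (449,320), purple (517,298), yellow (492,324). I choose the amber bottle and the brown mill, and check them in close crops.

```bash
python3 - <<'E'
import cv2,numpy as np
t=cv2.imread("pics/top0.png");s=cv2.imread("pics/side0.png")
cv2.imwrite("pics/c1.png",cv2.resize(t[175:295,250:410],None,fx=5,fy=5,interpolation=cv2.INTER_CUBIC))
a=cv2.resize(s[115:215,340:465],None,fx=3,fy=3,interpolation=cv2.INTER_CUBIC)
b=cv2.resize(t[195:345,430:540],None,fx=3.8,fy=3.8,interpolation=cv2.INTER_CUBIC)
c=np.zeros((600,800,3),np.uint8);c[:300,:375]=a;c[:570,380:798]=b
d=cv2.resize(s[205:305,278:403],None,fx=3,fy=3,interpolation=cv2.INTER_CUBIC);c[300:,:375]=d
cv2.imwrite("pics/c2.png",c)
E
```

```text
(no output)
```

View pics/c1.png

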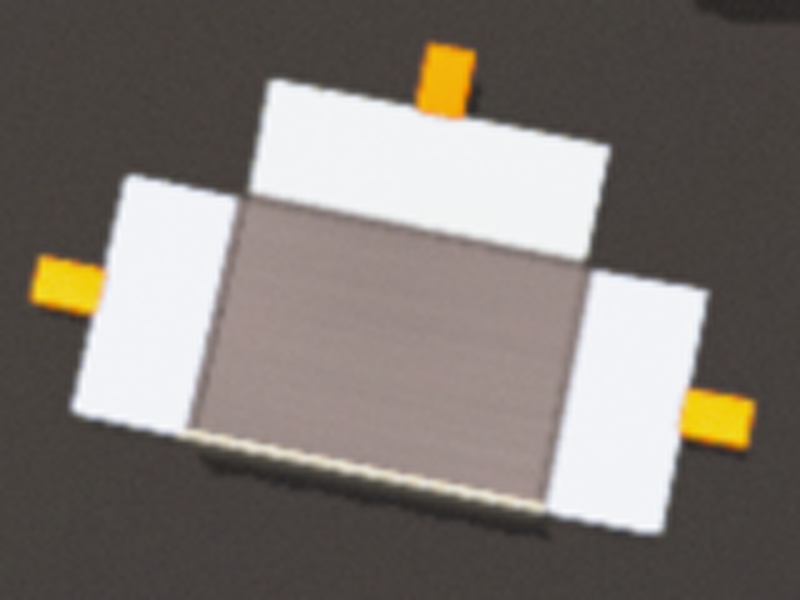

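View pics/c2.png

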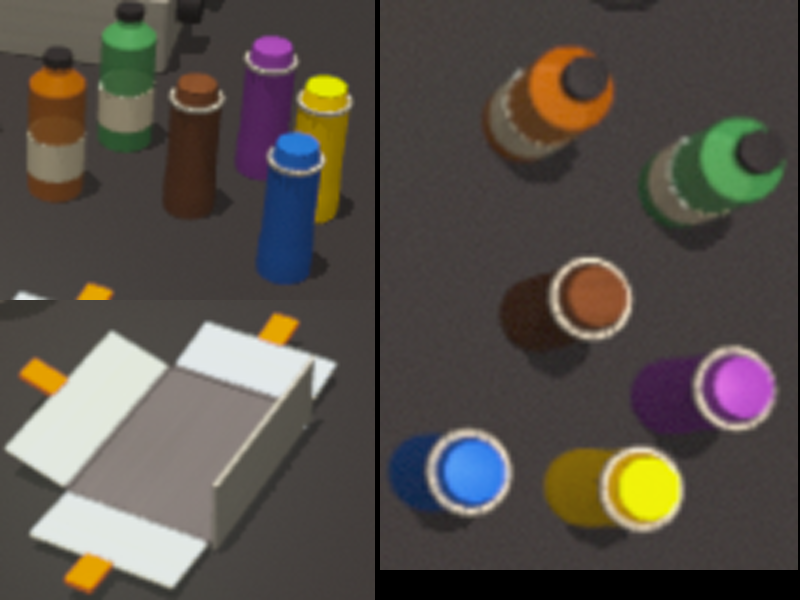

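The amber bottle (white label, black cap, top cap at (484,216)) and the brown mill (steel band, top at (487,273)) are confirmed. Next I fit the caddy pose and wall angles, and the positions of the loose objects.

```bash
cat > h.py <<'E'
import numpy as np,cv2,json
from scipy.spatial.transform import Rotation as R
from scipy.optimize import least_squares
from station import telemetry,viewer
CM={n:viewer.camera_model(n) for n in("top","side")}
def proj(n,P):
    c=CM[n];K=np.array([[c["fx"],0,c["cx"]],[0,c["fy"],c["cy"]],[0,0,1]])
    return cv2.projectPoints(np.float64(P).reshape(-1,3),c["rvec"],c["tvec"],K,c["dist"])[0].reshape(-1,2)
def wall(w,th,d,s,up=0):   # caddy frame: d from hinge, s along, up normal
    r=d*np.cos(th)-up*np.sin(th);z=12+d*np.sin(th)+up*np.cos(th)
    return {"f":(65+r,s,z),"l":(s,90+r,z),"r":(s,-90-r,z)}[w]
def toW(p,P):
    c,s=np.cos(p[2]),np.sin(p[2]);P=np.float64(P).reshape(-1,3)
    return np.c_[p[0]+c*P[:,0]-s*P[:,1],p[1]+s*P[:,0]+c*P[:,1],P[:,2]]
def plan(x,y,z,yaw=None):   # yaw(deg) of the tool's closing line (mod 180)
    o=telemetry.get_obs();M=R.from_rotvec(o["ee_rot"]).as_matrix();e=o["eef_pos"]
    cur=np.degrees(np.arctan2(M[1,1],M[0,1]));roll=0
    if yaw is not None: roll=-((yaw-cur+90)%180-90)
    M2=M@R.from_rotvec([0,0,np.radians(roll)]).as_matrix()
    t=M2.T@(np.array([x,y,z])-e)
    print("at",e.round(1),"cur yaw",cur.round(1),"roll",round(roll/90,4),"travel after roll",(t/200).round(4), "w",o["gripper_width"].round(3),"t",o["clock"])
def st():
    o=telemetry.get_obs();print(o["clock"],o["eef_pos"].round(1),"F",o["wrist_force"].round(1),"w",round(o["gripper_width"]*85.4,1),round(o["gripper_force"],1))
E
cat > fit.py <<'E'
from h import *
T=lambda u,v:(250+(u+.5)/5-.5,175+(v+.5)/5-.5)
S=lambda u,v:(278+(u+.5)/3-.5,205+(v-300+.5)/3-.5)
B=lambda u,v:(430+(u-380+.5)/3.8-.5,195+(v+.5)/3.8-.5)
A=lambda u,v:(340+(u+.5)/3-.5,115+(v+.5)/3-.5)
obs=[("top","f",60,88,T(270,80)),("top","f",60,-88,T(608,147)),("top","f",104-12,0,T(451,46)),
("top","l",60,63,T(127,176)),("top","l",60,-63,T(73,411)),("top","l",92,0,T(36,279)),
("top","r",60,63,T(707,291)),("top","r",60,-63,T(662,534)),("top","r",92,0,T(751,424)),
("top","f",0,88,T(250,194)),("top","f",0,-88,T(585,260)),
("side","f",60,-88,S(112,332)),("side","f",60,88,S(8,450)),("side","f",92,0,S(30,368)),
("side","l",60,63,S(32,535)),("side","l",60,-63,S(172,588)),("side","l",92,0,S(78,583)),
("side","r",60,63,S(207,322)),("side","r",60,-63,S(335,366)),("side","r",92,0,S(285,317))]
I={"f":3,"l":4,"r":5}
def res(p): return np.concatenate([proj(n,toW(p,wall(w,p[I[w]],d,s,2)))[0]-q for n,w,d,s,q in obs])
r=least_squares(res,[550,0,-.15,.1,.1,.1],loss="soft_l1",x_scale=[10,10,.1,.1,.1,.1])
print(r.x.round(3),np.abs(r.fun).max());print(res(r.x).reshape(-1,2).round(1).tolist())
p=r.x
for w in"flr": print(w,toW(p,wall(w,p[I[w]],82,0)).round(1),toW(p,wall(w,0,0,0)).round(1))
np.save("p.npy",p)
for n,h,qt,qs in(("oil",150,B(586,78),A(58,55)),("mill",140,B(597,297),A(197,82)),("vin",150,B(760,153),A(131,10)),("blue",140,B(474,471),A(298,143)),("purp",140,B(743,388),A(273,45)),("yel",140,B(649,488),A(326,85))):
    f=lambda x:np.r_[proj("top",[x[0],x[1],h])[0]-qt,proj("side",[x[0],x[1],h])[0]-qs]
    q=least_squares(f,[400,-300],x_scale=10);print(n,q.x.round(1),q.fun.round(1))
E
python3 fit.py
```

```text
[ 5.38441e+02  9.27040e+01 -2.28000e-01  2.66000e-01 -9.00000e-03
  9.30000e-02] 1.7478848939856562
[[0.3, 0.5], [0.0, 0.7], [0.1, 1.7], [1.0, -0.1], [0.7, 0.1], [1.7, 0.2], [-0.8, -0.1], [-1.3, -0.2], [-1.7, -0.2], [-0.2, 0.5], [-0.2, 1.1], [-0.1, -0.2], [-0.8, -0.7], [-0.4, 0.3], [-0.7, -0.9], [0.1, -0.8], [0.3, 0.6], [-0.9, -0.1], [-0.3, -1.3], [-0.4, 0.9]]
f [[678.8  60.2  33.6]] [[601.8  78.   12. ]]
l [[577.3 260.3  11.3]] [[558.8 180.4  12. ]]
r [[499.7 -74.5  19.7]] [[518.1   5.   12. ]]
oil [ 578.8 -266.6] [-0.5  0.2  0.  -1.2]
mill [ 447.8 -266.9] [-0.5  0.   0.2 -1.2]
vin [ 530.8 -369.7] [-0.6  0.2 -0.  -1.5]
blue [ 346.3 -187. ] [-0.6  0.4 -0.3 -1.4]
purp [ 390.9 -352. ] [-0.5  0.3 -0.1 -1.2]
yel [ 333.9 -290.9] [-0.5  0.2 -0.1 -1.2]
```

```bash
sed -i 's/(65+r,s,z)/(67+r,s,z)/;s/(s,90+r,z)/(s,92+r,z)/;s/(s,-90-r,z)/(s,-92-r,z)/' h.py; sed -i 's/p\[I\[w\]\],d,s,2)/p[I[w]],d,s,4 if d>80 else 2)/' fit.py; python3 fit.py | head -5; python3 -c "
from h import *
plan(679,60,90,-13.1+90)"
```

```text
[ 5.37769e+02  9.26720e+01 -2.25000e-01  2.55000e-01  3.00000e-03
  6.80000e-02] 1.313362684715628
[[0.3, 0.0], [0.1, 0.1], [0.1, 1.2], [0.1, 0.1], [-0.1, 0.3], [0.7, 0.3], [-0.1, 0.3], [-0.4, 0.1], [-0.9, 0.1], [-0.1, 0.1], [-0.1, 0.5], [-0.7, -0.2], [-1.2, -0.6], [-0.8, -0.0], [-0.8, -0.4], [0.2, -0.4], [0.4, 0.3], [-0.5, -0.0], [0.2, -1.3], [0.0, 0.5]]
f [[680.4  60.   32.6]] [[603.1  77.7  12. ]]
l [[576.6 262.3  12.3]] [[558.3 182.4  12. ]]Traceback (most recent call last):
  File "<string>", line 3, in <module>
    plan(679,60,90,-13.1+90)
    ~~~~^^^^^^^^^^^^^^^^^^^^
  File "h.py", line 21, in plan
    print("at",e.round(1),"cur yaw",cur.round(1),"roll",round(roll/90,4),"travel after roll",(t/200).round(4), "w",o["gripper_width"].round(3),"t",o["clock"])
                                                                                                                   ^^^^^^^^^^^^^^^^^^^^^^^^
AttributeError: 'float' object has no attribute 'round'
```

```bash
sed -i 's/o\["gripper_width"\].round(3)/round(o["gripper_width"]*85.4,1)/' h.py; python3 -m crank '{"travel":[[0,0,0],[0,0,0],[0,0,0],[0,0,0],[0,0,0]],"roll":[0.078,0.078,0.078,0.078,0.078]}' 60; python3 -c "
from h import *
plan(680.4,60,120,77.1)"
```

```text
clock: 0.52
eef_pos: [217.9, -531.8, 255.8]
ee_rot: [-3.12, 0.36, 0.001]
wrist_force: [0.2, 0.5, -0.6]
gripper_width: 0.702
gripper_force: 0.0
at [ 217.9 -531.8  255.8] cur yaw -103.2 roll -0.003 travel after roll [ 1.5939 -3.4     0.6814] w 59.9 t 0.5167
```

```bash
R='{}'
for i in 1 2 3; do python3 -m crank '{"travel":[[0.083,-0.177,0.005],[0.083,-0.177,0.005],[0.083,-0.177,0.005],[0.083,-0.177,0.005],[0.083,-0.177,0.005]],"roll":[0,0,0,0,0]}' >/dev/null; done; python3 -m crank '{"travel":[[0.083,-0.177,0.05],[0.083,-0.177,0.05],[0.083,-0.177,0.05],[0.083,-0.177,0.05],[0,0,0]],"roll":[0,0,0,0,0]}'; python3 -c "
from h import *
plan(680.4,60,41,77.1)"
```

```text
clock: 2.18
eef_pos: [677.4, 60.0, 197.4]
ee_rot: [-3.119, 0.343, 0.003]
wrist_force: [0.5, 0.2, -0.1]
gripper_width: 0.7
gripper_force: 0.0
at [677.4  60.  197.4] cur yaw -102.6 roll 0.0039 travel after roll [ 1.66e-02 -7.00e-04  7.82e-01] w 59.8 t 2.1833
```

```bash
python3 -m crank '{"travel":[[0.016,0,0.17],[0,0,0.17],[0,0,0.17],[0,0,0.14],[0,0,0.08]],"roll":[0.004,0,0,0,0]}' >/dev/null;python3 -m crank '{"travel":[[0,0,0.05],[0,0,0],[0,0,0],[0,0,0]],"roll":[0,0,0,0]}' 50; python3 - <<'E'
from h import *
st()
im=viewer.get_image("side");t=viewer.get_image("top")
a=cv2.resize(im[195:315,270:420],None,fx=4,fy=4);b=cv2.resize(t[165:295,245:415],None,fx=4,fy=4)
c=np.hstack([a[:480,:400],b[:480,:400]]);cv2.imwrite("pics/f1.png",c)
E
```

```text
clock: 2.93
eef_pos: [679.1, 52.8, 46.8]
ee_rot: [-3.121, 0.361, -0.004]
wrist_force: [0.4, -0.4, 0.1]
gripper_width: 0.587
gripper_force: 0.0
2.9333 [679.1  52.8  46.8] F [ 0.4 -0.4  0.1] w 50.1 0.0
```

View pics/f1.png

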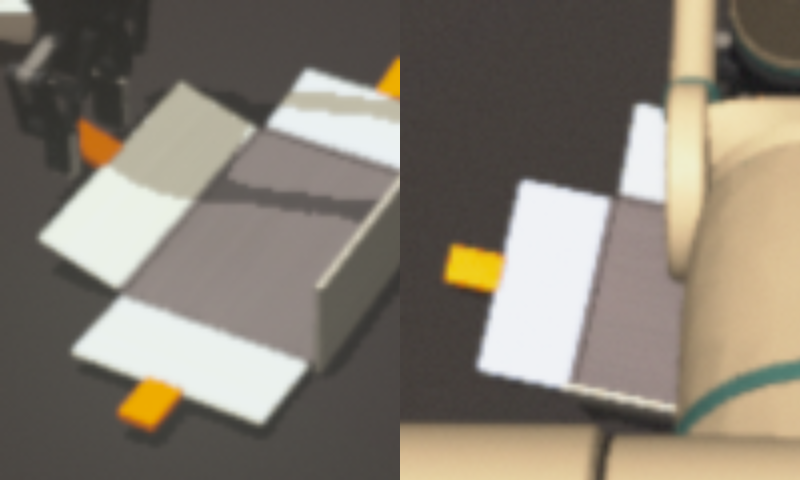

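The side view (left half) shows the fingers straddling the front tab at about (95,140). The TCP is 7 mm off in y, so I correct that and then grip.

```bash
python3 -m crank '{"travel":[[0,0,0]],"roll":[0]}' >/dev/null; python3 -c "
from h import *
plan(680.4,60,41,77.1)"
```

```text
at [678.8  52.9  46.9] cur yaw -103.2 roll -0.0032 travel after roll [-0.0002 -0.0362  0.0295] w 50.2 t 3.1167
```

```bash
python3 -m crank '{"travel":[[0,-0.018,0.015],[0,-0.018,0.013],[0,0,0]],"roll":[-0.003,0,0]}' >/dev/null;  python3 -m crank '{"travel":[[0,0,0],[0,0,0],[0,0,0],[0,0,0],[0,0,0]],"roll":[0,0,0,0,0]}' 15 30; python3 -c "
from h import *
plan(680.4,60,41,77.1)"
```

```text
clock: 3.78
eef_pos: [679.8, 61.4, 39.7]
ee_rot: [-3.119, 0.354, -0.001]
wrist_force: [0.6, 5.2, -0.9]
gripper_width: 0.274
gripper_force: 31.6
at [679.8  61.4  39.7] cur yaw -102.9 roll -0.0004 travel after roll [ 0.0044  0.0062 -0.0066] w 23.4 t 3.7833
```

```bash
python3 -m crank '{"travel":[[-0.019,0,-0.056],[-0.028,0,-0.055],[-0.036,0,-0.05],[-0.043,0,-0.044],[-0.049,0,-0.037]],"roll":[0,0,0,0,0]}';  python3 -m crank '{"travel":[[-0.054,0,-0.029],[-0.058,0,-0.021],[-0.06,0,-0.012],[-0.05,0,-0.003],[0,0,0]],"roll":[0,0,0,0,0]}'; python3 -c "
from h import *
plan(603.1,77.7,102,77.1)"
```

```text
clock: 4.2
eef_pos: [645.6, 69.3, 86.9]
ee_rot: [-3.119, 0.354, -0.001]
wrist_force: [4.0, 6.5, -11.2]
gripper_width: 0.27
gripper_force: 29.9
clock: 4.62
eef_pos: [602.8, 79.1, 101.5]
ee_rot: [-3.119, 0.353, -0.006]
wrist_force: [1.9, 5.0, -2.6]
gripper_width: 0.275
gripper_force: 30.4
at [602.8  79.1 101.5] cur yaw -102.9 roll -0.0001 travel after roll [ 0.0029  0.0067 -0.0027] w 23.5 t 4.6167
```

Now press against the stop and watch the force.

```bash
for i in 1 2 3; do python3 -m crank '{"travel":[[-0.008,0,0],[0,0,0]],"roll":[0,0]}' | grep -E "pos|force"; done
```

```text
eef_pos: [602.8, 79.1, 101.5]
wrist_force: [3.7, 4.2, -2.6]
gripper_force: 30.3
eef_pos: [602.2, 79.3, 101.5]
wrist_force: [6.3, 4.8, -3.5]
gripper_force: 30.1
eef_pos: [601.1, 79.5, 101.5]
wrist_force: [6.9, 4.5, -5.0]
gripper_force: 30.0
```

```bash
for i in 1 2 3; do python3 -m crank '{"travel":[[-0.01,0,0],[0,0,0]],"roll":[0,0]}' | grep -E "pos|t_force"; done
```

```text
eef_pos: [599.2, 79.9, 101.6]
wrist_force: [5.8, 4.8, -4.7]
eef_pos: [599.0, 80.0, 101.6]
wrist_force: [10.5, 3.6, -8.0]
eef_pos: [598.9, 80.0, 101.6]
wrist_force: [13.2, 1.8, -10.8]
```

```bash
python3 -m crank '{"travel":[[0.015,0,0],[0,0,0],[0,0,0],[0,0,0]],"roll":[0,0,0,0]}' 60 | grep width; for i in 1; do python3 -m crank '{"travel":[[0,0,-0.12],[0,0,-0.12],[0,0,-0.12],[0,0,0],[0,0,0]],"roll":[0,-0.07,-0.077,-0.077,-0.077]}'>/dev/null; python3 -m crank '{"travel":[[0,0,0],[0,0,0],[0,0,0],[0,0,0],[0,0,0]],"roll":[-0.077,-0.077,-0.077,-0.077,-0.077]}'>/dev/null;python3 -m crank '{"travel":[[0,0,0],[0,0,0],[0,0,0],[0,0,0],[0,0,0]],"roll":[-0.077,-0.077,-0.077,-0.077,0]}'>/dev/null;done; python3 - <<'E'
from h import *
plan(576.6,262.3,27,-12.9)
cv2.imwrite("pics/x1.png",viewer.get_image("side"))
E
```

```text
gripper_width: 0.701
at [593.9  79.4 173.1] cur yaw -13.3 roll -0.0049 travel after roll [ 0.8725 -0.2881  0.7305] w 59.9 t 7.2
```

```bash
python3 -m crank '{"travel":[[0.17,-0.057,0],[0.175,-0.058,0],[0.175,-0.058,0],[0.175,-0.058,0.05],[0.175,-0.057,0.1]],"roll":[-0.005,0,0,0,0]}' >/dev/null; python3 -m crank '{"travel":[[0,0,0.15],[0,0,0.15],[0,0,0.12],[0,0,0.08],[0,0,0]],"roll":[0,0,0,0,0]}'>/dev/null;  python3 -m crank '{"travel":[[0,0,0]],"roll":[0]}' >/dev/null; python3 -c "
from h import *
plan(576.6,262.3,27,-12.9)"
```

```text
at [577.2 261.6  42.5] cur yaw -13.1 roll -0.0023 travel after roll [ 0.0029 -0.0036  0.0775] w 60.3 t 8.1667
```

```bash
python3 -m crank '{"travel":[[0.003,-0.003,0.05],[0,0,0.026],[0,0,0]],"roll":[0,0,0]}' >/dev/null;  python3 -m crank '{"travel":[[0,0,0],[0,0,0],[0,0,0],[0,0,0],[0,0,0]],"roll":[0,0,0,0,0]}' 15 30; python3 -c "
from h import *
plan(576.6,262.3,27,-12.9)"
```

```text
clock: 8.83
eef_pos: [577.1, 262.8, 28.5]
ee_rot: [-2.458, -1.955, -0.0]
wrist_force: [-2.2, 0.5, 2.2]
gripper_width: 0.272
gripper_force: 32.1
at [577.1 262.8  28.5] cur yaw -13.0 roll -0.0012 travel after roll [-0.003  -0.002   0.0073] w 23.2 t 8.8333
```

```bash
python3 -m crank '{"travel":[[-0.005,0,-0.061],[-0.014,0,-0.06],[-0.022,0,-0.057],[-0.03,0,-0.053],[-0.038,0,-0.048]],"roll":[0,0,0,0,0]}'|grep -E "pos|force";  python3 -m crank '{"travel":[[-0.045,0,-0.042],[-0.051,0,-0.034],[-0.055,0,-0.027],[-0.059,0,-0.018],[-0.061,0,-0.009]],"roll":[0,0,0,0,0]}'|grep -E "pos|force";python3 -m crank '{"travel":[[-0.03,0,-0.001],[-0.01,0,0],[0,0,0]],"roll":[0,0,0]}'|grep -E "pos|force"; for i in 1 2; do python3 -m crank '{"travel":[[-0.01,0,0],[0,0,0]],"roll":[0,0]}' | grep -E "pos|force"; done
```

```text
eef_pos: [571.7, 239.7, 84.0]
wrist_force: [1.6, -4.6, -14.7]
gripper_force: 30.0
eef_pos: [560.2, 189.3, 111.4]
wrist_force: [-1.3, 4.6, -4.4]
gripper_force: 29.7
eef_pos: [558.3, 180.9, 111.9]
wrist_force: [-4.4, 2.7, 3.2]
gripper_force: 29.6
eef_pos: [558.0, 179.7, 111.9]
wrist_force: [-3.4, 4.9, 3.1]
gripper_force: 29.6
eef_pos: [557.6, 178.0, 111.8]
wrist_force: [-4.0, 5.3, 2.3]
gripper_force: 29.4
```

```bash
for i in 1 2 3; do python3 -m crank '{"travel":[[-0.012,0,0],[0,0,0]],"roll":[0,0]}' | grep -E "pos|t_force"; done
```

```text
eef_pos: [557.1, 175.6, 111.7]
wrist_force: [-3.2, 5.0, 2.9]
eef_pos: [556.8, 174.6, 111.6]
wrist_force: [-1.9, 9.3, 0.9]
eef_pos: [556.8, 174.4, 111.6]
wrist_force: [-1.6, 14.3, -0.8]
```

```bash
python3 -m crank '{"travel":[[0.015,0,0],[0,0,0],[0,0,0],[0,0,0]],"roll":[0,0,0,0]}' 60 | grep width; python3 -m crank '{"travel":[[0,0,-0.12],[0,0,-0.12],[0,0,-0.12],[0,0,0]],"roll":[0,0,0,0]}'>/dev/null; python3 - <<'E'
from h import *
p=np.load("p.npy");q=toW(p,wall("r",p[5],82,0))[0];print(q)
plan(q[0],q[1],q[2]+11,-12.9)
E
```

```text
gripper_width: 0.703
[499.02824365 -76.76510541  17.58953227]
at [559.9 172.6 187.2] cur yaw -13.0 roll -0.0013 travel after roll [-1.2856 -0.0262  0.7888] w 59.8 t 11.4167
```

```bash
python3 -m crank '{"travel":[[-0.18,-0.004,0],[-0.185,-0.004,0],[-0.185,-0.004,0],[-0.185,-0.004,0],[-0.185,-0.004,0]],"roll":[0,0,0,0,0]}' >/dev/null; python3 -m crank '{"travel":[[-0.185,-0.004,0],[-0.18,-0.003,0.06],[0,0,0.17],[0,0,0.17],[0,0,0.17]],"roll":[0,0,0,0,0]}'>/dev/null;  python3 -m crank '{"travel":[[0,0,0.1],[0,0,0.02],[0,0,0]],"roll":[0,0,0]}' >/dev/null; python3 -c "
from h import *
plan(499,-76.8,28.5,-12.9)
cv2.imwrite('pics/x2.png',viewer.get_image('side'))"
```

```text
at [492.4 -76.6  42.6] cur yaw -13.0 roll -0.0013 travel after roll [0.0066 0.0327 0.0705] w 60.0 t 12.5
```

```bash
python3 -m crank '{"travel":[[0.006,0.032,0.03],[0,0,0.04],[0,0,0]],"roll":[0,0,0]}' >/dev/null;  python3 -m crank '{"travel":[[0,0,0],[0,0,0],[0,0,0],[0,0,0],[0,0,0]],"roll":[0,0,0,0,0]}' 15 30; python3 -c "
from h import *
plan(499,-76.8,28.5,-12.9)"
```

```text
clock: 13.22
eef_pos: [499.0, -76.5, 30.1]
ee_rot: [-2.457, -1.955, 0.002]
wrist_force: [-3.0, -0.4, 3.2]
gripper_width: 0.275
gripper_force: 31.8
at [499.  -76.5  30.1] cur yaw -13.0 roll -0.0011 travel after roll [-0.0013  0.0003  0.0082] w 23.5 t 13.2167
```

```bash
python3 -m crank '{"travel":[[0.004,0,-0.033],[0.014,0,-0.06],[0.022,0,-0.057],[0.03,0,-0.053],[0.038,0,-0.048]],"roll":[0,0,0,0,0]}'|grep -E "pos|force";  python3 -m crank '{"travel":[[0.045,0,-0.042],[0.051,0,-0.034],[0.055,0,-0.027],[0.059,0,-0.018],[0.061,0,-0.009]],"roll":[0,0,0,0,0]}'|grep -E "pos|force";python3 -m crank '{"travel":[[0.03,0,-0.001],[0.01,0,0],[0,0,0]],"roll":[0,0,0]}'|grep -E "pos|force"; for i in 1 2 3; do python3 -m crank '{"travel":[[0.012,0,0],[0,0,0]],"roll":[0,0]}' | grep -E "pos|t_force"; done
```

```text
eef_pos: [503.9, -55.0, 79.8]
wrist_force: [0.9, 2.0, -12.1]
gripper_force: 29.9
eef_pos: [516.0, -2.9, 107.1]
wrist_force: [-5.2, -5.9, -1.9]
gripper_force: 30.3
eef_pos: [518.0, 5.6, 107.5]
wrist_force: [-5.5, -2.4, 1.6]
gripper_force: 30.5
eef_pos: [518.4, 7.5, 107.5]
wrist_force: [-6.9, -3.3, 2.3]
eef_pos: [518.9, 9.7, 107.5]
wrist_force: [-7.0, -3.7, 1.9]
eef_pos: [519.4, 12.0, 107.4]
wrist_force: [-5.7, -3.7, 1.0]
```

```bash
for i in 1 2 3; do python3 -m crank '{"travel":[[0.01,0,0],[0,0,0]],"roll":[0,0]}' | grep -E "pos|t_force"; done
```

```text
eef_pos: [519.7, 13.0, 107.3]
wrist_force: [-6.3, -6.2, 1.7]
eef_pos: [519.7, 13.2, 107.3]
wrist_force: [-7.8, -11.8, 2.2]
eef_pos: [519.7, 13.4, 107.2]
wrist_force: [-8.9, -17.5, 1.5]
```

```bash
python3 -m crank '{"travel":[[-0.015,0,0],[0,0,0],[0,0,0],[0,0,0]],"roll":[0,0,0,0]}' 60 | grep width; python3 -m crank '{"travel":[[0,0,-0.12],[0,0,-0.15],[0,0,-0.15],[0,0,-0.1],[0,0,0]],"roll":[0,0,0,0,0]}' 82 >/dev/null; python3 - <<'E'
from h import *
plan(578.8,-266.6,210,-12.9)
E
```

```text
gripper_width: 0.703
at [524.8  15.3 215.6] cur yaw -13.0 roll -0.0008 travel after roll [-1.3137  0.5776  0.0318] w 82.2 t 16.05
```

```bash
python3 -m crank '{"travel":[[-0.18,0.079,0],[-0.18,0.079,0],[-0.18,0.079,0],[-0.18,0.079,0],[-0.18,0.079,0]],"roll":[0,0,0,0,0]}' >/dev/null; python3 -m crank '{"travel":[[-0.18,0.079,0],[-0.18,0.079,0],[-0.05,0.024,0],[0,0,0],[0,0,0]],"roll":[0,0,0,0,0]}'>/dev/null; python3 - <<'E'
from h import *
plan(578.8,-266.6,106,-12.9)
s=viewer.get_image('side');t=viewer.get_image('top')
a=cv2.resize(s[115:290,275:475],None,fx=2,fy=2);b=cv2.resize(t[165:340,250:450],None,fx=2,fy=2)
a2=cv2.resize(s[195:295,285:405],None,fx=3.333,fy=2.5) 
cv2.imwrite("pics/w.png",np.hstack([a,b])); cv2.imwrite("pics/w2.png",np.hstack([cv2.resize(s[190:300,285:395],(400,400)),cv2.resize(t[175:295,270:390],(400,400))]))
cv2.imwrite("pics/s3.png",s)
w=np.vstack([cv2.imread("pics/w.png")[:200],cv2.imread("pics/w2.png")]);cv2.imwrite("pics/w3.png",w)
E
```

```text
at [ 574.6 -266.   209.3] cur yaw -13.1 roll -0.0019 travel after roll [0.0007 0.022  0.5165] w 82.0 t 16.8833
```

View pics/w3.png

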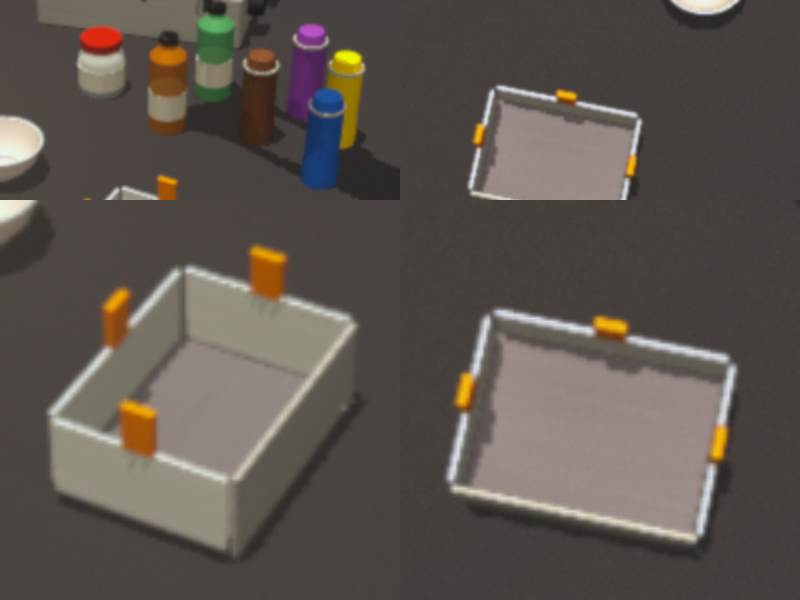

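All three walls stand square, with tabs up and corners closed, in both views. I check that the gripper sits over the oil bottle.

```bash
python3 -c "
from h import *
print(proj('side',[[574.6,-266,190],[578.8,-266.6,150],[578.8,-266.6,0]]))"
```

```text
[[360.72963204 119.17209689]
 [358.99094265 131.79237393]
 [357.96989508 176.99620917]]
```

View pics/s3.png

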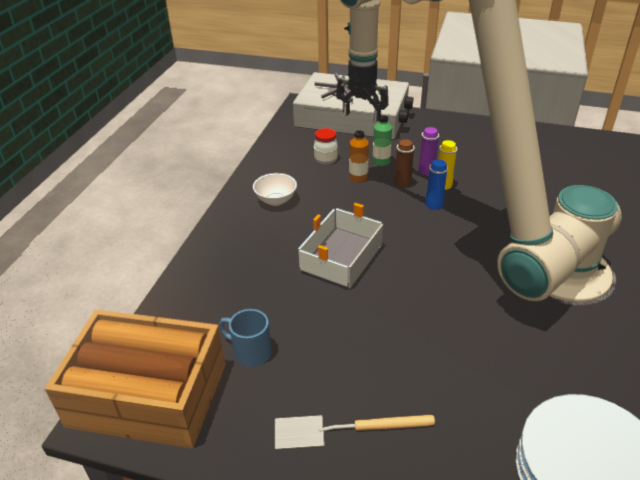

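The gripper hangs right above the amber bottle: gripper at (362,95), cap at (359,134). I descend and grip.

```bash
python3 -m crank '{"travel":[[0,0.021,0],[0,0,0.12],[0,0,0.14],[0,0,0.12],[0,0,0.08]],"roll":[0,0,0,0,0]}' | grep -E "pos|t_f" ; python3 -m crank '{"travel":[[0,0,0.05],[0,0,0],[0,0,0]],"roll":[0,0,0]}' | grep -E "pos|t_f"; python3 -m crank '{"travel":[[0,0,0],[0,0,0],[0,0,0],[0,0,0],[0,0,0]],"roll":[0,0,0,0,0]}' 40 35; python3 -c "
from h import *
plan(578.8,-266.6,106,-12.9)"
```

```text
eef_pos: [578.2, -265.0, 116.4]
wrist_force: [-0.4, 0.3, 0.5]
eef_pos: [579.2, -266.7, 108.7]
wrist_force: [0.1, -0.6, 0.1]
clock: 18.07
eef_pos: [579.8, -267.8, 110.3]
ee_rot: [2.456, 1.954, 0.002]
wrist_force: [0.5, 0.9, 6.6]
gripper_width: 0.622
gripper_force: 37.1
at [ 579.8 -267.8  110.3] cur yaw -13.0 roll -0.0012 travel after roll [ 0.0049 -0.0063  0.0213] w 53.1 t 18.0667
```

```bash
python3 -m crank '{"travel":[[0,0,-0.06],[0,0,-0.12],[0,0,-0.16],[0,0,-0.16],[0,0,-0.14]],"roll":[0,0,0,0,0]}' |grep -E "pos|t_f"; python3 -m crank '{"travel":[[0,0,-0.11],[0,0,-0.03],[0,0,0]],"roll":[0,0,0]}';  python3 -c "
from h import *
plan(548.1,137.5,125,-12.9)"
```

```text
eef_pos: [578.4, -267.3, 237.5]
wrist_force: [-0.5, 0.4, -3.0]
clock: 18.73
eef_pos: [579.3, -267.8, 265.9]
ee_rot: [2.456, 1.953, 0.002]
wrist_force: [-0.1, 0.1, -3.6]
gripper_width: 0.618
gripper_force: 38.1
at [ 579.3 -267.8  265.9] cur yaw -13.0 roll -0.0013 travel after roll [ 1.9413 -0.6067  0.7005] w 52.8 t 18.7333
```

```bash
python3 -m crank '{"travel":[[0.06,-0.019,0],[0.10,-0.031,0],[0.14,-0.044,0],[0.14,-0.044,0],[0.14,-0.044,0]],"roll":[0,0,0,0,0]}' >/dev/null; python3 -m crank '{"travel":[[0.14,-0.044,0],[0.14,-0.044,0],[0.14,-0.044,0],[0.14,-0.044,0],[0.14,-0.044,0]],"roll":[0,0,0,0,0]}' >/dev/null; python3 -m crank '{"travel":[[0.14,-0.043,0],[0.14,-0.043,0],[0.14,-0.043,0],[0.14,-0.043,0],[0.07,-0.022,0]],"roll":[0,0,0,0,0]}' >/dev/null;python3 -m crank '{"travel":[[0.03,-0.01,0],[0,0,0],[0,0,0]],"roll":[0,0,0]}';  python3 -c "
from h import *
plan(548.1,137.5,125,-12.9)"
```

```text
clock: 20.23
eef_pos: [547.1, 137.6, 262.9]
ee_rot: [-2.457, -1.956, 0.005]
wrist_force: [0.2, -0.2, -2.7]
gripper_width: 0.617
gripper_force: 38.1
at [547.1 137.6 262.9] cur yaw -13.0 roll -0.0007 travel after roll [0.0019 0.0068 0.6893] w 52.7 t 20.2333
```

```bash
python3 -m crank '{"travel":[[0.001,0.003,0.06],[0.001,0.003,0.12],[0,0,0.14],[0,0,0.14],[0,0,0.1]],"roll":[0,0,0,0,0]}' |grep -E "pos|t_f"; python3 -m crank '{"travel":[[0,0,0.06],[0,0,0.02],[0,0,0.01],[0,0,0],[0,0,0]],"roll":[0,0,0,0,0]}' |grep -E "pos|t_f"; for i in 1 2 ; do python3 -m crank '{"travel":[[0,0,0.008],[0,0,0]],"roll":[0,0]}'|grep -E "pos|t_f"; done
```

```text
eef_pos: [547.9, 136.1, 149.7]
wrist_force: [-0.6, -0.3, -4.1]
eef_pos: [550.2, 137.6, 135.4]
wrist_force: [-0.6, 0.1, -3.0]
eef_pos: [549.8, 138.0, 133.6]
wrist_force: [-0.1, -0.4, -4.2]
eef_pos: [549.3, 138.2, 131.4]
wrist_force: [-0.3, 0.6, -4.3]
```

```bash
python3 -m crank '{"travel":[[0,0,0.015],[0,0,0.01],[0,0,0]],"roll":[0,0,0]}'|grep -E "pos|t_f"; for i in 1 2 3 4; do python3 -m crank '{"travel":[[0,0,0.007],[0,0,0]],"roll":[0,0]}'|grep -E "pos|t_f"; done
```

```text
eef_pos: [548.9, 138.1, 125.6]
wrist_force: [-0.1, -0.3, -4.0]
eef_pos: [549.2, 138.1, 124.5]
wrist_force: [0.2, -0.8, -4.3]
eef_pos: [549.2, 138.0, 123.2]
wrist_force: [0.1, 0.2, -3.2]
eef_pos: [549.5, 138.1, 122.3]
wrist_force: [-0.8, 1.3, -1.0]
eef_pos: [549.5, 138.2, 122.2]
wrist_force: [-3.0, 0.4, 8.1]
```

```bash
python3 -m crank '{"travel":[[0,0,-0.01],[0,0,0]],"roll":[0,0]}'|grep -E "pos|t_f"; python3 -m crank '{"travel":[[0,0,0],[0,0,0],[0,0,0],[0,0,0]],"roll":[0,0,0,0]}' 76 ; python3 -m crank '{"travel":[[0,0,-0.06],[0,0,-0.14],[0,0,-0.17],[0,0,-0.17],[0,0,-0.1]],"roll":[0,0,0,0,0]}'|grep -E "pos|t_f"; python3 - <<'E'
from h import *
plan(447.8,-266.9,230,-12.9)
s=viewer.get_image('side');t=viewer.get_image('top')
cv2.imwrite("pics/o1.png",np.hstack([cv2.resize(s[170:290,285:405],(400,400)),cv2.resize(t[165:295,260:390],(400,400))]))
E
```

```text
eef_pos: [549.5, 138.1, 122.9]
wrist_force: [-0.6, -0.5, -2.7]
clock: 22.82
eef_pos: [549.5, 138.1, 122.7]
ee_rot: [2.458, 1.955, 0.0]
wrist_force: [-0.6, 0.9, 0.3]
gripper_width: 0.894
gripper_force: 0.0
eef_pos: [550.6, 138.3, 254.4]
wrist_force: [-0.1, 0.3, -0.4]
at [550.6 138.3 254.4] cur yaw -13.0 roll -0.0011 travel after roll [-2.0897 -0.0495  0.1182] w 76.1 t 23.2333
```

View pics/o1.png

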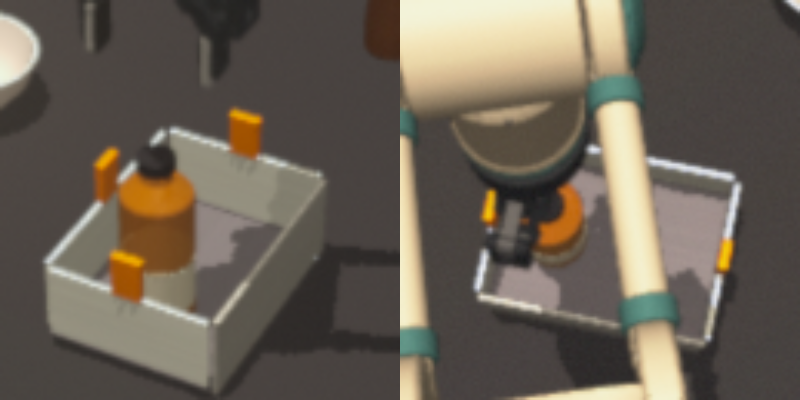

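The oil bottle stands upright inside the caddy, near the left wall (left panel (155,230)). Next is the mill.

```bash
python3 -m crank '{"travel":[[-0.06,-0.001,0],[-0.1,-0.003,0],[-0.16,-0.004,0],[-0.16,-0.004,0],[-0.16,-0.004,0]],"roll":[0,0,0,0,0]}' 80 >/dev/null; python3 -m crank '{"travel":[[-0.16,-0.004,0],[-0.16,-0.004,0],[-0.16,-0.004,0],[-0.16,-0.004,0],[-0.16,-0.004,0]],"roll":[0,0,0,0,0]}' >/dev/null; python3 -m crank '{"travel":[[-0.16,-0.004,0.02],[-0.16,-0.004,0.03],[-0.16,-0.003,0.03],[-0.1,-0.002,0.03],[-0.05,0,0]],"roll":[0,0,0,0,0]}' >/dev/null;python3 -m crank '{"travel":[[-0.02,0,0],[0,0,0],[0,0,0]],"roll":[0,0,0]}'|grep -E "pos|t_f";  python3 -c "
from h import *
plan(447.8,-266.9,106,-12.9)"
```

```text
eef_pos: [445.6, -266.1, 228.4]
wrist_force: [-0.1, -0.1, -0.4]
at [ 445.6 -266.1  228.4] cur yaw -13.0 roll -0.001 travel after roll [-0.002   0.012   0.6119] w 80.0 t 24.8333
```

```bash
python3 -m crank '{"travel":[[0,0.012,0.04],[0,0,0.12],[0,0,0.14],[0,0,0.14],[0,0,0.11]],"roll":[0,0,0,0,0]}' | grep -E "pos|t_f" ; python3 -m crank '{"travel":[[0,0,0.07],[0,0,0.02],[0,0,0],[0,0,0]],"roll":[0,0,0,0]}' | grep -E "pos|t_f"; python3 -m crank '{"travel":[[0,0,0],[0,0,0],[0,0,0],[0,0,0],[0,0,0]],"roll":[0,0,0,0,0]}' 35 35; python3 -m crank '{"travel":[[0,0,0],[0,0,0]],"roll":[0,0]}' | grep -E "pos|t_f"
```

```text
eef_pos: [447.9, -265.6, 116.8]
wrist_force: [-1.1, 0.6, -0.5]
eef_pos: [448.8, -267.2, 101.1]
wrist_force: [-0.0, -0.5, 0.6]
clock: 26.0
eef_pos: [448.8, -268.0, 101.9]
ee_rot: [2.457, 1.954, 0.001]
wrist_force: [0.0, 0.7, 6.4]
gripper_width: 0.539
gripper_force: 35.9
eef_pos: [448.8, -268.1, 101.8]
wrist_force: [0.1, -0.0, 7.3]
```

```bash
python3 -m crank '{"travel":[[0,0,-0.06],[0,0,-0.12],[0,0,-0.16],[0,0,-0.16],[0,0,-0.14]],"roll":[0,0,0,0,0]}' |grep -E "pos|t_f"; python3 -m crank '{"travel":[[0,0,-0.11],[0,0,-0.03],[0,0,0]],"roll":[0,0,0]}';  python3 -c "
from h import *
plan(527.5,47.9,118,-12.9)"
```

```text
eef_pos: [447.7, -267.4, 230.0]
wrist_force: [0.8, -0.5, -3.3]
clock: 26.83
eef_pos: [448.5, -268.0, 258.0]
ee_rot: [2.456, 1.953, 0.001]
wrist_force: [-0.7, -1.1, -2.4]
gripper_width: 0.542
gripper_force: 36.8
at [ 448.5 -268.   258. ] cur yaw -13.0 roll -0.0012 travel after roll [1.629  0.0302 0.6973] w 46.3 t 26.8333
```

```bash
python3 -m crank '{"travel":[[0.06,0.002,0],[0.10,0.002,0],[0.14,0.002,0],[0.14,0.002,0],[0.14,0.002,0]],"roll":[0,0,0,0,0]}' >/dev/null; python3 -m crank '{"travel":[[0.14,0.002,0],[0.14,0.002,0],[0.14,0.002,0],[0.14,0.002,0],[0.14,0.002,0]],"roll":[0,0,0,0,0]}' >/dev/null; python3 -m crank '{"travel":[[0.14,0.002,0],[0.13,0.002,0],[0.06,0.002,0],[0.02,0.002,0],[0,0,0]],"roll":[0,0,0,0,0]}' >/dev/null;python3 -m crank '{"travel":[[0,0,0],[0,0,0]],"roll":[0,0]}'|grep -E "pos|t_f";  python3 -c "
from h import *
plan(527.5,47.9,118,-12.9)"
```

```text
eef_pos: [526.3, 47.7, 256.1]
wrist_force: [0.5, -0.5, -2.4]
at [526.3  47.7 256.1] cur yaw -13.1 roll -0.0019 travel after roll [0.003  0.0061 0.6904] w 46.5 t 28.25
```

```bash
python3 -m crank '{"travel":[[0.001,0.003,0.06],[0.001,0.003,0.12],[0,0,0.14],[0,0,0.14],[0,0,0.1]],"roll":[0,0,0,0,0]}' |grep -E "pos|t_f"; python3 -m crank '{"travel":[[0,0,0.06],[0,0,0.03],[0,0,0.01],[0,0,0],[0,0,0]],"roll":[0,0,0,0,0]}' |grep -E "pos|t_f"; python3 -m crank '{"travel":[[0,0,0.01],[0,0,0]],"roll":[0,0]}'|grep -E "pos|t_f"
```

```text
eef_pos: [526.8, 47.5, 142.6]
wrist_force: [-0.1, 0.3, -1.7]
eef_pos: [528.9, 48.5, 125.6]
wrist_force: [0.2, 0.2, -2.0]
eef_pos: [528.5, 48.9, 123.3]
wrist_force: [0.8, -0.1, -1.3]
```

```bash
python3 -m crank '{"travel":[[0,0,0.015],[0,0,0.014],[0,0,0]],"roll":[0,0,0]}'|grep -E "pos|t_f"; for i in 1 2 3 4; do python3 -m crank '{"travel":[[0,0,0.006],[0,0,0]],"roll":[0,0]}'|grep -E "pos|t_f"; done
```

```text
eef_pos: [527.7, 49.0, 116.3]
wrist_force: [-1.3, -0.0, -2.1]
eef_pos: [528.0, 49.0, 115.3]
wrist_force: [-0.2, -0.1, -2.2]
eef_pos: [528.0, 49.0, 114.2]
wrist_force: [-1.1, -0.6, -2.3]
eef_pos: [528.3, 49.0, 113.9]
wrist_force: [-0.6, 0.1, 2.6]
eef_pos: [528.3, 49.0, 113.8]
wrist_force: [-3.1, 0.9, 11.1]
```

```bash
python3 -m crank '{"travel":[[0,0,-0.01],[0,0,0]],"roll":[0,0]}'|grep -E "pos|t_f"; python3 -m crank '{"travel":[[0,0,0],[0,0,0],[0,0,0],[0,0,0],[0,0,0]],"roll":[0,0,0,0,0]}' 74 ; python3 -m crank '{"travel":[[0,0,-0.06],[0,0,-0.14],[0,0,-0.17],[0,0,-0.17],[0,0,-0.17]],"roll":[0,0,0,0,0]}'|grep -E "pos|t_f"; python3 -m crank '{"travel":[[-0.17,-0.15,0],[-0.17,-0.15,0],[-0.17,-0.15,0],[0,0,0],[0,0,0]],"roll":[0,0,0,0,0]}'|grep -E "pos|t_f";python3 - <<'E'
from h import *
st()
cv2.imwrite("pics/e1.png",np.hstack([cv2.resize(viewer.get_image('side')[110:310,265:465],(400,400)),cv2.resize(viewer.get_image('top')[120:360,240:480],(400,400))]))
E
```

```text
eef_pos: [528.5, 48.9, 114.3]
wrist_force: [1.2, -0.9, -2.2]
clock: 30.75
eef_pos: [528.1, 49.0, 113.9]
ee_rot: [2.459, 1.956, -0.0]
wrist_force: [0.5, -0.7, 0.4]
gripper_width: 0.87
gripper_force: 0.0
eef_pos: [527.7, 49.0, 257.3]
wrist_force: [0.6, 0.3, -0.0]
eef_pos: [424.9, -24.5, 256.3]
wrist_force: [0.3, 0.0, 0.2]
31.5833 [424.9 -24.5 256.3] F [0.3 0.  0.2] w 74.1 0.0
```

View pics/e1.png

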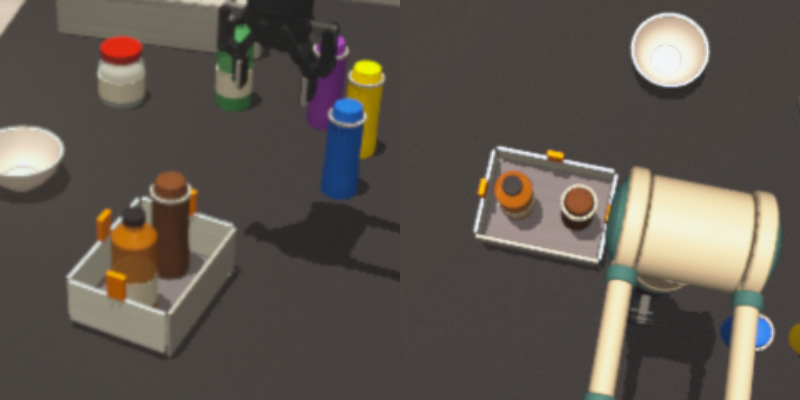

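Oil (135,250) and mill (171,225) both stand upright inside the three raised walls. Everything else is undisturbed and the gripper is clear, so I hand in.

```bash
python3 -c "
from station import job
print(job.hand_in())"
```

```text
the job is handed in; nothing more can be done
None
```

I handed in the job at about 31.6 s: all three caddy walls are up against their stops, the amber oil bottle and the wooden pepper mill stand upright inside on the floor, and nothing else in the final pictures had moved.

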